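# Put a mended register under pressure in the bench press

## Robot

A 6-joint arm with a two-finger parallel gripper is mounted at the origin on the work surface. World frame = base frame: x ahead of the robot, y to its left, z up, the work surface at z = 0. Lengths are in m, angles in rad, forces in N, time in s.
With the tool pointing down it reaches from about 0.3 to 0.875 m from the base axis. Payload 6.4 kg.
Tool frame: the origin (TCP) lies on the centre line of the jaws, within the pads' length; the fingertips stand 8 mm ahead of it and the grasp point (between the pads) lies 11 mm behind it; z points along the fingers, y is the line along which they close (so a half turn about z gives the same grasp; the last joint's range is limited). The gripper opens to 85 mm and grips with 20 to 120 N. Pads are 22 mm wide; open, the fingers measure 114 mm over their backs; the gripper's body (76 mm by 85 mm) begins 54 mm behind the grasp point. The pads swing forward as they close: fully open they stand 13 mm farther back than shut.
Start: joints at [0.954, 0.181, 1.607, -0, 1.354, -0.206], TCP at [0.23, 0.527, 0.239] pointing down, gripper open.
Joint ranges: [-2.99, 2.99], [-0.89, 2.07], [0.3, 2.58], [-1.14, 4.28], [0, 2.63], [-3.12, 3.12]. Speed limits (rad/s): [2.57, 2.57, 3.01, 3.14, 3.14, 3.14].

## Interface

Orientations are given as a unit quaternion [w, x, y, z].
In Python, from bench import ctrl gives the robot as it stands.
- The arm moves only by the shell command python3 -m handwheel 'ROWS' [OPENING]. ROWS is JSON, a list that holds one entry, the list of rows, each a list of 4 numbers: the shift along the tool's x, y, z each as a share of 20 cm, from -1 to 1, then the turn about the tool's z as a share of 1.5 rad, from -1 to 1. In form: [[[x, y, z, twist], ...]]. A call has 1 to 10 rows; each row is the pose to reach, as a shift and turn from the pose commanded when the call began, along the tool's axes at that moment; what a row does not reach only later rows make up. A row lasts 1/8 s, in which the tool goes at most 62.5 mm and 10.7 degrees, less where a joint would pass 70% of its speed; a pose out of reach is approached as far as the arm can. A call with a number of a shift or a turn outside -1 to 1 is refused whole. A call with a gripper value outside its range is refused whole. OPENING is the finger opening in mm, from 0 to 85.4, set as the call begins (- or left out, the last holds). The fingers move at their own pace and stop on an object; the grip force is fixed at half the most. Time passes only in rows, so rows that repeat a pose let the fingers close. It gives the time, the measured TCP pose, the force, the opening and the grip force at its end, in the units of the state.
- ctrl.get_obs(): the state, without advancing time (a new reading comes with each control period).
- ctrl.camera(name): name is "scene" or "top" or "wrist"; returns a dict with "color" (400x640x3 uint8, red, green, blue), "range_z" (400x640 float32, m along the optical axis (not along the pixel's ray), 0 where there is no reading), "K" (3x3 intrinsics, pixels), "pose" (4x4, takes a point from camera to world coordinates); the wrist camera has in their place "T_tool_cam" (4x4, takes a point from camera to tool coordinates, whose origin is the TCP and whose axes are the flange's). Camera axes: x right, y down, z forward; pixel columns grow to the right and rows downward; lengths in m; the calibration is good to about 2 mm. The wrist camera is an equidistant fisheye: a pixel r from the principal point sees the ray r / f radians off the axis. A picture is of the moment at which its call begins: read the wrist's pose just before it.
- ctrl.hand_in(): hands the job in; it is judged then, once.
The state is a dict: "time_s": time; "q": joint angles; "dq": joint speeds; "joint_efforts": joint torques, N m; "eef_pos": TCP position; "eef_rot": TCP orientation; "wrist_force": force on the tool from outside, world axes, zero at the start; "torque": the same for the moment, N m; "opening": opening from 0.0 (shut) to 1.0 (fully open); "grasp_force": force on a finger pad.
Only numpy, scipy, OpenCV 4.12 (cv2) and the standard library are available. Lean on these libraries where they do the work, as an engineer would, in place of code of your own. Each camera call takes 0.05 s, during which the arm holds its last target. There are 200 camera calls.

## Task

The mended register in the bench press is to go under pressure. Take both drying weights off it and set them down gently, right side up, in the wooden weight tray; then lower the press's hinged top board all the way down onto the register, and then turn both wing knobs on it clockwise to their end stops. Do not shift the register on the press, and leave the bowl, the jar and the paper roll where they are.

Things in the scene. Friction and masses are not known exactly. Their poses are not given: they have to be found in the camera images.
- press: Bench book press, fixed, turned a little. Plywood base 200 (x) x 320 (y) mm, its top 32 mm above the table. Origin: centre of its underside on the table; x away from the robot to the hinge, y along the hinge, z up. At the far edge two pairs of hinge brackets, 79 mm high. Two steel stud sockets, 22 mm dia., at x -50, y +-135 mm, 58.5 mm high. Hinge axis along y at x +90, z 69.5 mm.
- board (a joint): Hinge of the press's top board (plywood, 320 wide, 20 thick, front edge 175 mm from the axis), rad: 0 = fully down, level on the register; grows as the front edge rises; 1.57 upright; stop at 1.8. Starts at 1.6 to 1.75. Stiff and damped: stays put when steep, sinks slowly by itself below about 45 degrees. 3 to 5 N at the pull bar moves it. The weights must be gone for it to close.
- board_hinge (a point): Middle of the hinge axis (press frame x +90, y 0, z 69.5 mm), which lies in the board's middle plane. Frame turns with the board: x in the board's plane from its front edge to the hinge, y along the hinge, z out of its upper face.
- board_bar (a point): Middle of the steel pull bar at the board's front edge: round, 12 mm dia., 140 mm long along y, in the board's middle plane, 217 mm from the hinge axis, 36 mm clear of the edge. 69.5 mm above the table with the board down, about 287 mm upright. A gripper that stays upright can pinch across it while the bar turns between the pads. Frame as board_hinge.
- knob_left (a joint): Turn of the left (+y) wing knob, a captive quarter-turn fastener, rad: 0 = open (wing along the press's x), grows clockwise seen from above the board, end stop at 1.571 (wing along the press's y). Starts at 0.1 to 0.35. Friction 0.12 N m, no spring: it stays where it is left.
- knob_left_grip (a point): Centre of the left knob's wing, on the knob's axis. The wing is a black bar 70 long (its own x), 14 thick (y), 24 mm high (z, +-12 about this point); its lower side is 21 mm above the board's upper face, this point 43 mm from the board's middle plane. Axis 140 mm from the hinge axis, 135 mm to +y of the board's middle; with the board down this point is 112.5 mm above the table.
- knob_right (a joint): As knob_left, for the right (-y) wing knob.
- knob_right_grip (a point): As knob_left_grip, for the right knob, 135 mm to -y of the board's middle.
- register: The closed register (a bound volume) lying in the press: 145 (x) x 210 (y) x 26 mm, buff covers, blue cloth spine towards the hinge, 0.7 kg, loose. Origin at the centre of its underside, on the base board.
- round_weight: Turned steel drying weight: round body 64 mm dia., 32 mm high, with a neck and a knob on top, 26 mm dia. between 46 and 58 mm above its underside, whole height 62 mm. Origin at the centre of its underside. 0.55 to 0.85 kg. Stands on the register, left or right of the bar weight.
- bar_weight: Plain steel bar weight, 110 (x) x 34 (y) x 30 (z) mm. Origin at the centre of its underside, x along it. 0.6 to 0.9 kg. Lies on the register roughly along the press's x.
- tray: Shallow wooden weight tray, fixed, 240 (x) x 150 (y) mm outside, 228 x 138 mm inside, walls 6 mm thick and 22 mm high, floor 6 mm above the table. Origin at the centre of its underside. On the other side of the robot's x axis from the press, turned a little.
- bowl: Empty green plastic bowl, 150 mm dia., 65 mm high, behind the work. Origin at the centre of its underside. A bystander.
- paste_jar: Glass jar with white cap, 70 mm dia., 85 mm high. Origin at the centre of its underside. A bystander.
- tape_roll: Roll of paper tape standing on end, 90 mm dia., 36 mm bore, 50 mm high. Origin at the centre of its underside. A bystander.
Not all that is in view belongs to the job. What is shaped like the round_weight but purple is not meant.

How it is judged:
On the way, in this order (a step that is already met when the one before it is completed fails the run):
1. both weights set down right side up in the tray, let go and at rest (x of round_weight in the frame of tray between -0.115 and 0.115 m and y of round_weight in the frame of tray between -0.07 and 0.07 m and z of each of round_weight, bar_weight in the frame of tray below 0.012 m and angle between each of round_weight, bar_weight's own z axis and vertical below 0.12 rad and x of bar_weight in the frame of tray between -0.115 and 0.115 m and y of bar_weight in the frame of tray between -0.07 and 0.07 m and linear speed of each of round_weight, bar_weight below 0.02 m/s and contact force between the fingers and round_weight below 0.1 N and contact force between the fingers and bar_weight below 0.1 N), for 0.2 s.
2. the top board lowered fully down, with both knobs not yet turned home (value of joint board below 0.03 rad and value of joint each of knob_left, knob_right below 0.8 rad), for 0.2 s.
3. both knobs turned clockwise to their end stops, the board still down (value of joint board below 0.03 rad and value of joint each of knob_left, knob_right above 1.45 rad), for 0.2 s.
At the end, for the whole second after the job is handed in: Both weights rest on the tray's floor (within 7 mm), upright within 7 degrees; the board is down (within 0.03 rad); both knobs are within 0.12 rad of their stops; the register is within 15 mm of where it lay, and bowl, jar and roll within 30 mm of where they stood (all of step 3 and x of round_weight in the frame of tray between -0.115 and 0.115 m and y of round_weight in the frame of tray between -0.07 and 0.07 m and z of each of round_weight, bar_weight in the frame of tray below 0.012 m and angle between each of round_weight, bar_weight's own z axis and vertical below 0.12 rad and x of bar_weight in the frame of tray between -0.115 and 0.115 m and y of bar_weight in the frame of tray between -0.07 and 0.07 m and linear speed of each of round_weight, bar_weight below 0.02 m/s and not (distance of register from where it was at the start of the episode above 0.015 m) and not (distance of bowl from where it was at the start of the episode above 0.03 m) and not (distance of paste_jar from where it was at the start of the episode above 0.03 m) and not (distance of tape_roll from where it was at the start of the episode above 0.03 m)); the robot touches nothing.
It fails at once if a weight is dropped or thrown into the tray (faster than 0.6 m/s within 45 mm of its floor) ((x of round_weight in the frame of tray between -0.115 and 0.115 m and y of round_weight in the frame of tray between -0.07 and 0.07 m and z of round_weight in the frame of tray below 0.05 m and linear speed of round_weight above 0.6 m/s) or (x of bar_weight in the frame of tray between -0.115 and 0.115 m and y of bar_weight in the frame of tray between -0.07 and 0.07 m and z of bar_weight in the frame of tray below 0.05 m and linear speed of bar_weight above 0.6 m/s)).
It fails at once if the register is shifted by more than 15 mm (distance of register from where it was at the start of the episode above 0.015 m).
It fails at once if the bowl, jar or paper roll is moved by more than 30 mm (distance of any of bowl, paste_jar, tape_roll from where it was at the start of the episode above 0.03 m).
It also fails if it takes over 72 s, if anything falls off the work surface, if the arm or the gripper's body presses on something with over 40 N, if the wrist force passes 120 N, or if a joint passes its speed limit or range.

## Working session

There is one attempt and no reset: what is moved stays moved. The work goes in short steps, Python scripts to look and compute and a shell command to move; the robot and the scene stay as the last step left them, time stands still between calls to the robot, and variables do not carry over. Pictures are saved under pics/ and viewed, at most 10 in all, crops included, and the job is handed in when it is done.

```bash
mkdir -p pics; ls
python3 - <<'E'
from bench import ctrl
import cv2,numpy as np
o=ctrl.get_obs();print(o)
for n in("top","scene"):
    c=ctrl.camera(n);np.savez(f"{n}0.npz",**c);cv2.imwrite(f"pics/{n}0.png",c["color"][...,::-1]);print(n,c["K"].tolist(),c["pose"].round(4).tolist())
E
```

```text
pics
{'time_s': 0.0, 'q': array([ 9.53696152e-01,  1.81531273e-01,  1.60798855e+00, -1.39713168e-05,
        1.35376697e+00, -2.06294995e-01]), 'dq': array([-1.38995260e-03,  1.96309679e-03, -1.79163249e-03, -7.45509897e-04,
        9.66481694e-05, -1.08538668e-03]), 'joint_efforts': array([-1.00360317e-04, -4.44890249e+01, -3.51330221e+01, -4.34538351e-04,
        9.17372410e-03, -1.93833523e-05]), 'eef_pos': array([0.22930316, 0.52673346, 0.23839902]), 'eef_rot': array([-3.32717787e-04,  2.03959752e-01,  9.78978908e-01, -7.79020746e-04]), 'wrist_force': array([ 1.02185524, -1.10015145,  0.01558753]), 'torque': array([-0.04120707, -0.00795976,  0.00147179]), 'grasp_force': 0.0, 'opening': 0.993855317405163}
top [[448.02058439468544, 0.0, 319.54391737488595], [0.0, 448.02058439468544, 202.17358287456926], [0.0, 0.0, 1.0]] [[0.01, -0.9975, 0.0698, 0.4515], [-0.9999, -0.0095, 0.0082, 0.0496], [-0.0075, -0.0699, -0.9975, 1.417], [0.0, 0.0, 0.0, 1.0]]
scene [[396.2295054662852, 0.0, 310.246709576051], [0.0, 396.2295054662852, 197.68545490647526], [0.0, 0.0, 1.0]] [[-0.0163, 0.8339, -0.5516, 1.2034], [0.9998, 0.0085, -0.0167, 0.099], [-0.0093, -0.5518, -0.8339, 1.055], [0.0, 0.0, 0.0, 1.0]]
```

View pics/top0.png

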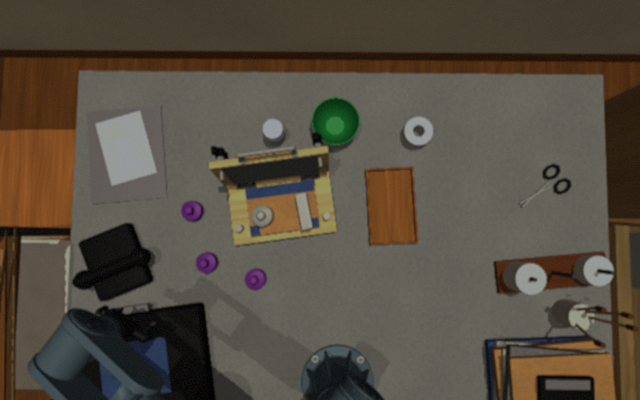

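View pics/scene0.png

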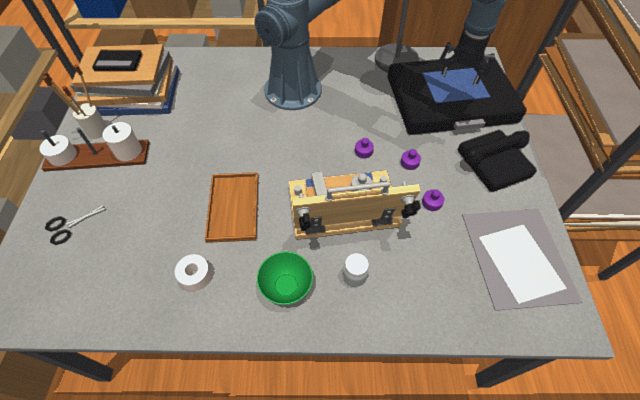

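The top view shows the press at about (283,200). On its register are the grey round weight (262,215) and the steel bar weight (304,212). The tray is at (391,206), the board stands steep at about (270,160), the bowl is at (335,122), the jar at (273,130) and the roll at (418,131). In the scene view the weights are partly hidden behind the board, near (362,183) and (320,185).

Things that could be taken for the round weight are the grey one on the register (262,215) and the purple ones at (192,211), (206,262) and (255,279). I choose the grey one and check it in a close crop.

```bash
cat > h.py <<'E'
import numpy as np,cv2
def load(n): return dict(np.load(n+".npz"))
def pt(c,u,v,z=None):
    "pixel -> world; z: height of plane, else range image (3x3 median)"
    K=c["K"];P=c["pose"];d=np.array([(u-K[0,2])/K[0,0],(v-K[1,2])/K[1,1],1.])
    if z is None:
        r=c["range_z"][int(round(v))-1:int(round(v))+2,int(round(u))-1:int(round(u))+2];s=np.median(r[r>0])
    else: s=(z-P[2,3])/(P[:3,:3]@d)[2]
    return P[:3,:3]@(d*s)+P[:3,3]
E
python3 - <<'E'
from h import *
c=load("top0")
im=c["color"][140:255,205:425,::-1]
im=cv2.resize(im,None,fx=3.6,fy=3.6,interpolation=cv2.INTER_CUBIC)
im=cv2.convertScaleAbs(im,alpha=1.5,beta=10)
cv2.imwrite("pics/crop_top.png",im)
for n,u,v in [("round",262,215),("bar",304,212),("reg",282,215),("purple",192,211),("tray",391,206),("board",270,153)]:
    print(n,pt(c,u,v).round(4))
E
```

```text
round [0.5035 0.2268 0.1192]
bar [0.5148 0.1064 0.088 ]
reg [0.5065 0.1745 0.0574]
purple [0.5162 0.4494 0.0553]
tray [ 0.5402 -0.1639  0.0074]
board [0.6555 0.1867 0.2851]
```

View pics/crop_top.png

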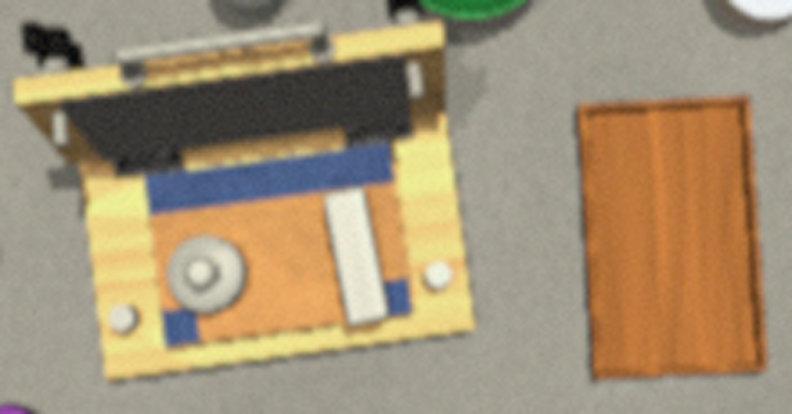

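The enlarged crop confirms the choice. The grey turned weight has its knob at crop (200,271), and the plain bar has corners (326,195), (361,190), (386,318) and (349,325). The studs are at (123,318) and (437,273), and the tray's outer corners at (577,105), (748,97), (765,370) and (594,380). Neither weight is purple.

Run:
```python
from h import *
c=load("top0")
px=lambda x,y:((x+.5)/3.6-.5+205,(y+.5)/3.6-.5+140)
g=lambda L,z:np.array([pt(c,*px(*p),z)[:2] for p in L])
a=lambda v:np.degrees(np.arctan2(v[1],v[0])).round(2)
print("round knob",g([(200,271)],.119),"body",g([(207,273)],.09))
b=g([(326,195),(361,190),(386,318),(349,325)],.088);print("bar",b.mean(0),a(b[0]-b[3]),a(b[1]-b[2]),np.linalg.norm(b[0]-b[3]),np.linalg.norm(b[0]-b[1]))
t=g([(577,105),(748,97),(765,370),(594,380)],.022);print("tray",t.mean(0),a(t[0]-t[3]),a(t[1]-t[2]),np.linalg.norm(t[0]-t[3]),np.linalg.norm(t[0]-t[1]),t.round(4).tolist())
s=g([(123,318),(437,273)],.0585);y=s[0]-s[1];ang=np.arctan2(y[1],y[0])-np.pi/2
R=np.array([[np.cos(ang),-np.sin(ang)],[np.sin(ang),np.cos(ang)]])
print("studs",s,np.linalg.norm(y),"press ang",np.degrees(ang),"origin",s.mean(0)+R@[.05,0])
f=g([(107,380),(474,328)],.032);print("base front",f,np.degrees(np.arctan2(*(f[0]-f[1])[::-1]))-90,"origin",f.mean(0)+R@[.1,0])
o=s.mean(0)+R@[.05,0];h=o+R@[.09,0]
# board bar in depth: points of bar
for x,y in [(200,43),(230,40),(270,37),(150,92),(300,75)]:
    w=pt(c,*px(x,y)); l=R.T@(w[:2]-h);print((x,y),w.round(4),"rel hinge",l.round(4),w[2]-.0695)
```

```text
round knob [[0.50367411 0.23212393]] body [[0.50324675 0.23039664]]
bar [0.51787282 0.10830711] 10.78 11.71 0.10909300392492399 0.02925216402309681
tray [ 0.54081129 -0.16168354] 3.68 3.28 0.238831986314586 0.14895665450356912 [[0.6554, -0.0801], [0.6637, -0.2288], [0.4271, -0.2424], [0.417, -0.0954]]
studs [[0.46588322 0.30477047]
 [0.50635878 0.04072851]] 0.2671262443289554 press ang 8.715150707159236 origin [0.53554369 0.1803256 ]
base front [[0.41303025 0.32226661]
 [0.46059936 0.00843431]] 8.618994923548215 origin [0.53566019 0.18050268]
(200, 43) [0.6584 0.2115 0.288 ] rel hinge [0.0361 0.0122] 0.2185287367800891
(230, 40) [0.6606 0.1902 0.2884] rel hinge [ 0.0351 -0.0092] 0.21886146435479625
(270, 37) [0.663  0.1619 0.2886] rel hinge [ 0.0332 -0.0375] 0.21910217336188798
(150, 92) [0.631  0.2553 0.2357] rel hinge [0.0157 0.0596] 0.16621644119506274
(300, 75) [0.6455 0.1449 0.2306] rel hinge [ 0.0133 -0.0517] 0.16109467322275994
```

```bash
cat >> h.py <<'E'
from scipy.spatial.transform import Rotation as Ro
def nxt(x,y,z,ang):
    "shares for a move to TCP x,y,z with closing line at ang deg"
    from bench import ctrl
    o=ctrl.get_obs();w=o["eef_rot"];R=Ro.from_quat(w[[1,2,3,0]]).as_matrix()
    d=R.T@(np.array([x,y,z])-o["eef_pos"])/.2
    a=np.degrees(np.arctan2(R[1,1],R[0,1]));da=(ang-a+90)%180-90
    print("t%.2f pos"%o["time_s"],o["eef_pos"].round(4),"ang %.2f"%a,"tilt",R[:2,2].round(4),"F",o["wrist_force"].round(1),"open %.3f g %.1f"%(o["opening"],o["grasp_force"]),"q6 %.2f"%o["q"][5])
    print("  shares",d.round(4),"twist %.4f"%(-np.radians(da)/1.5))
if __name__=="__main__":
    import sys;nxt(*map(float,sys.argv[1:5]))
E
python3 -m handwheel '[[[-0.92,-0.40,0,-0.375],[-0.92,-0.40,0,-0.375],[-0.92,-0.40,0,-0.375],[-0.92,-0.40,0,-0.375],[-0.92,-0.40,0,-0.375],[-0.92,-0.40,0,-0.375]]]'
python3 h.py 0.504 0.231 0.25 98.7
```

```text
time_s: 0.85
eef_pos: [0.3659, 0.3806, 0.239]
eef_rot: [-0.0, -0.075, 0.997, 0.0]
wrist_force: [0.5, -0.3, -0.2]
opening: 1.001
grasp_force: 0.0
t0.85 pos [0.3659 0.3806 0.239 ] ang 98.64 tilt [-0.0008  0.    ] F [ 0.5 -0.3 -0.2] open 1.001 g 0.0 q6 -1.14
  shares [-0.5703 -0.8433 -0.0555] twist -0.0007
```

```bash
python3 -m handwheel '[[[-0.57,-0.84,-0.05,0],[-0.57,-0.84,-0.05,0],[-0.57,-0.84,-0.05,0],[-0.57,-0.84,-0.05,0],[-0.57,-0.84,-0.05,0]]]' 60
python3 h.py 0.504 0.231 0.16 98.7
python3 - <<'E'
from bench import ctrl
import cv2,numpy as np
o=ctrl.get_obs();c=ctrl.camera("wrist");np.savez("w1.npz",eef_pos=o["eef_pos"],eef_rot=o["eef_rot"],**c)
cv2.imwrite("pics/w1.png",cv2.convertScaleAbs(c["color"][...,::-1],alpha=1.3));print(c["K"].tolist(),c["T_tool_cam"].round(4).tolist())
E
```

```text
time_s: 1.48
eef_pos: [0.5042, 0.232, 0.249]
eef_rot: [-0.0, -0.075, 0.997, 0.0]
wrist_force: [-0.9, -0.1, 0.2]
opening: 0.701
grasp_force: 0.0
t1.48 pos [0.5042 0.232  0.249 ] ang 98.65 tilt [-0.0009  0.0004] F [-0.9 -0.1  0.2] open 0.701 g 0.0 q6 -1.50
  shares [ 0.0013 -0.0051  0.4448] twist -0.0006
[[309.70691628693146, 0.0, 312.39457733797], [0.0, 309.70691628693146, 198.8716095543971], [0.0, 0.0, 1.0]] [[-0.0007, -0.9603, -0.279, 0.0702], [1.0, -0.0009, 0.0005, -0.0002], [-0.0008, -0.279, 0.9603, -0.1359], [0.0, 0.0, 0.0, 1.0]]
```

View pics/w1.png

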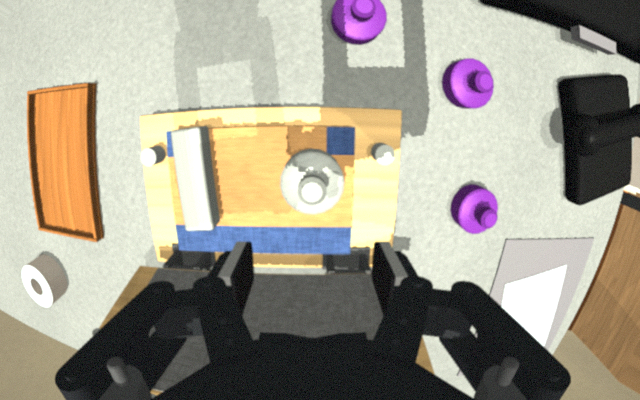

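The wrist view shows the round weight's knob at (312,190) and its body around (313,182). The bar's top face has corners of about (175,131), (200,128), (211,228) and (188,230), and the studs are at (152,156) and (383,153). I triangulate these against the top view.

```bash
cat >> h.py <<'E'
def wray(c,u,v):
    K=c["K"];T=c["T_tool_cam"];R=Ro.from_quat(c["eef_rot"][[1,2,3,0]]).as_matrix()
    a=np.array([u-K[0,2],v-K[1,2]]);r=np.hypot(*a);th=r/K[0,0]
    d=np.r_[a/r*np.sin(th),np.cos(th)]
    return c["eef_pos"]+R@T[:3,3],R@T[:3,:3]@d
def wpt(c,u,v,z):
    p,d=wray(c,u,v);return p+d*(z-p[2])/d[2]
def tri(p1,d1,p2,d2):
    s=np.linalg.lstsq(np.c_[d1,-d2],p2-p1,rcond=None)[0];a=p1+d1*s[0];b=p2+d2*s[1];return (a+b)/2,np.linalg.norm(a-b)
E
python3 - <<'E'
from h import *
t=load("top0");w=load("w1")
px=lambda x,y:((x+.5)/3.6-.5+205,(y+.5)/3.6-.5+140)
def tr(u,v):
    p=t["pose"][:3,3];return p,pt(t,u,v,0)-p
for n,a,b in [("knob",(200,271),(312,190)),("bar far/left?",(326,195),(211,228)),("bar2",(361,190),(188,230)),("bar3",(386,318),(175,131)),("bar4",(349,325),(200,128)),("studL",(123,318),(383,153)),("studR",(437,273),(152,156))]:
    m,e=tri(*tr(*px(*a)),*wray(w,*b));print(n,m.round(4),"gap",e.round(4))
b=np.array([wpt(w,*q,.088)[:2] for q in [(211,228),(188,230),(175,131),(200,128)]]);print(b.mean(0),b.round(4).tolist())
print("knob@.118",wpt(w,312,190,.118))
E
```

```text
knob [0.5035 0.2319 0.1176] gap 0.0008
bar far/left? [0.5683 0.1328 0.0887] gap 0.0013
bar2 [0.574  0.1051 0.0889] gap 0.0021
bar3 [0.469  0.0829 0.083 ] gap 0.0026
bar4 [0.4628 0.1131 0.0889] gap 0.0024
studL [0.4663 0.3054 0.0523] gap 0.0013
studR [0.5063 0.0406 0.0531] gap 0.0006
[0.51928922 0.10902303] [[0.5681, 0.1322], [0.5752, 0.1054], [0.4697, 0.0855], [0.4641, 0.1131]]
knob@.118 [0.50326464 0.23154247 0.118     ]
```

```bash
python3 -m handwheel '[[[0,0,0.3,0],[0,0,0.55,0],[0,0,0.65,0],[0,0,0.72,0],[0,0,0.74,0],[0,0,0.74,0]]]'
python3 h.py 0.504 0.232 0.101 98.7
python3 -m handwheel '[[[0,0,0,0],[0,0,0,0],[0,0,0,0],[0,0,0,0],[0,0,0,0],[0,0,0,0]]]' 10
python3 h.py 0.504 0.232 0.2 93.5
```

```text
time_s: 2.28
eef_pos: [0.5047, 0.2322, 0.102]
eef_rot: [0.001, -0.076, 0.997, 0.0]
wrist_force: [-0.1, 0.3, 1.1]
opening: 0.701
grasp_force: 0.0
t2.27 pos [0.5047 0.2322 0.102 ] ang 98.73 tilt [0.0011 0.0003] F [-0.1  0.3  1.1] open 0.701 g 0.0 q6 -1.51
  shares [ 0.0035 -0.0004  0.0052] twist 0.0004
time_s: 3.02
eef_pos: [0.5051, 0.2314, 0.1024]
eef_rot: [0.001, -0.076, 0.997, -0.0]
wrist_force: [-1.2, -1.3, 4.8]
opening: 0.278
grasp_force: 58.6
t3.02 pos [0.5051 0.2314 0.1024] ang 98.68 tilt [ 0.0014 -0.    ] F [-1.2 -1.3  4.8] open 0.278 g 58.6 q6 -1.51
  shares [ 0.0042  0.0038 -0.4878] twist 0.0603
```

```bash
python3 -m handwheel '[[[0,0,-0.05,0],[0,0,-0.1,0],[0,0,-0.2,0],[0,0,-0.35,0],[0,0,-0.45,0],[0,0,-0.45,0],[0,0,-0.45,0]]]'
python3 h.py 0.604 -0.158 0.19 93.5
```

```text
time_s: 3.9
eef_pos: [0.5036, 0.2313, 0.1902]
eef_rot: [-0.001, -0.076, 0.997, -0.0]
wrist_force: [-0.6, -1.3, -6.5]
opening: 0.275
grasp_force: 59.4
t3.90 pos [0.5036 0.2313 0.1902] ang 98.69 tilt [-0.0018 -0.0004] F [-0.6 -1.3 -6.5] open 0.275 g 59.4 q6 -1.51
  shares [-2.0200e-01 -2.0002e+00  7.0000e-04] twist 0.0604
```

```bash
python3 -m handwheel '[[[-0.01,-0.08,0,0],[-0.03,-0.25,0,0],[-0.05,-0.5,0,0],[-0.08,-0.75,0,0],[-0.1,-1.0,0,0]]]' >/dev/null
python3 -m handwheel '[[[-0.03,-0.25,0,0],[-0.05,-0.5,0,0],[-0.08,-0.75,0,0.03],[-0.1,-0.93,0,0.06],[-0.1,-1.0,0,0.06],[-0.1,-1.0,0,0.06],[-0.1,-1.0,0,0.06]]]'
python3 h.py 0.604 -0.158 0.052 93.5
```

```text
time_s: 5.4
eef_pos: [0.6038, -0.1567, 0.1907]
eef_rot: [-0.001, -0.031, 1.0, 0.001]
wrist_force: [0.7, -0.4, -6.7]
opening: 0.278
grasp_force: 59.9
t5.40 pos [ 0.6038 -0.1567  0.1907] ang 93.59 tilt [-0.0013  0.0011] F [ 0.7 -0.4 -6.7] open 0.278 g 59.9 q6 -2.08
  shares [-0.0012 -0.0073  0.6934] twist 0.0010
```

```bash
python3 -m handwheel '[[[0,0,0.2,0],[0,0,0.45,0],[0,0,0.57,0],[0,0,0.64,0],[0,0,0.68,0],[0,0,0.69,0],[0,0,0.69,0]]]'
python3 -m handwheel '[[[0,0,0.004,0],[0,0,0.008,0],[0,0,0.012,0],[0,0,0.012,0]]]'
python3 h.py 0.604 -0.158 0.05 93.5
```

```text
time_s: 6.28
eef_pos: [0.6051, -0.1581, 0.0544]
eef_rot: [0.001, -0.031, 1.0, -0.0]
wrist_force: [0.7, -0.3, -5.2]
opening: 0.275
grasp_force: 60.0
time_s: 6.78
eef_pos: [0.6043, -0.1578, 0.0508]
eef_rot: [-0.0, -0.031, 1.0, 0.0]
wrist_force: [-0.0, -0.4, -6.2]
opening: 0.276
grasp_force: 60.0
t6.78 pos [ 0.6043 -0.1578  0.0508] ang 93.53 tilt [-0.0002  0.0001] F [-0.  -0.4 -6.2] open 0.276 g 60.0 q6 -2.08
  shares [ 0.0017 -0.0007  0.0039] twist 0.0004
```

```bash
python3 -m handwheel '[[[0,0,0.004,0],[0,0,0.008,0],[0,0,0.012,0],[0,0,0.012,0]]]'
python3 h.py 0.604 -0.158 0.05 93.5
```

```text
time_s: 7.28
eef_pos: [0.6046, -0.1579, 0.0505]
eef_rot: [0.0, -0.031, 1.0, -0.0]
wrist_force: [-7.2, 2.8, 10.4]
opening: 0.276
grasp_force: 61.6
t7.28 pos [ 0.6046 -0.1579  0.0505] ang 93.55 tilt [ 0.0001 -0.0003] F [-7.2  2.8 10.4] open 0.276 g 61.6 q6 -2.08
  shares [ 0.0032 -0.0003  0.0027] twist 0.0006
```

```bash
python3 -m handwheel '[[[0,0,-0.01,0],[0,0,-0.01,0],[0,0,-0.01,0],[0,0,-0.01,0],[0,0,-0.1,0],[0,0,-0.35,0],[0,0,-0.6,0],[0,0,-0.6,0]]]' 60
python3 h.py 0.5185 0.1085 0.17 101.3
```

```text
time_s: 8.28
eef_pos: [0.6079, -0.1594, 0.1756]
eef_rot: [0.005, -0.031, 1.0, -0.003]
wrist_force: [0.0, -0.3, -0.6]
opening: 0.703
grasp_force: 0.0
t8.28 pos [ 0.6079 -0.1594  0.1756] ang 93.54 tilt [ 0.0104 -0.0049] F [ 0.  -0.3 -0.6] open 0.703 g 0.0 q6 -2.08
  shares [0.3635 1.3645 0.0168] twist -0.0903
```

```bash
python3 -m handwheel '[[[0.09,0.3,0,0],[0.18,0.6,0,0],[0.2,0.85,0,0],[0.2,0.85,0,0]]]' >/dev/null
python3 -m handwheel '[[[0.08,0.25,0,-0.03],[0.16,0.51,0,-0.09],[0.16,0.51,0,-0.09],[0.16,0.51,0,-0.09],[0.16,0.51,0,-0.09]]]' >/dev/null
python3 h.py 0.5185 0.1085 0.070 101.3
```

```text
t9.40 pos [0.5165 0.1078 0.1685] ang 101.15 tilt [ 0.0003 -0.0004] F [ 0.6  0.  -0.4] open 0.704 g 0.0 q6 -1.78
  shares [-0.0105  0.0019  0.4927] twist -0.0018
```

```bash
python3 -m handwheel '[[[-0.01,0,0.2,0],[-0.01,0,0.36,0],[-0.01,0,0.45,0],[-0.01,0,0.48,0],[-0.01,0,0.485,0],[-0.01,0,0.485,0]]]'
python3 h.py 0.5185 0.1085 0.070 101.3
python3 -m handwheel '[[[0,0,0,0],[0,0,0,0],[0,0,0,0],[0,0,0,0],[0,0,0,0]]]' 20
python3 h.py 0.5185 0.1085 0.170 101.3
```

```text
time_s: 10.15
eef_pos: [0.5187, 0.1095, 0.0726]
eef_rot: [0.001, -0.098, 0.995, -0.0]
wrist_force: [0.4, -0.0, 0.1]
opening: 0.702
grasp_force: 0.0
t10.15 pos [0.5187 0.1095 0.0726] ang 101.27 tilt [ 0.002 -0.   ] F [ 0.4 -0.   0.1] open 0.702 g 0.0 q6 -1.78
  shares [ 0.002  -0.0049  0.0128] twist -0.0004
time_s: 10.78
eef_pos: [0.519, 0.1088, 0.073]
eef_rot: [0.001, -0.098, 0.995, -0.001]
wrist_force: [-0.9, -4.0, 5.2]
opening: 0.384
grasp_force: 62.0
t10.78 pos [0.519  0.1088 0.073 ] ang 101.30 tilt [ 0.0027 -0.0015] F [-0.9 -4.   5.2] open 0.384 g 62.0 q6 -1.78
  shares [ 0.0015 -0.002  -0.4852] twist -0.0001
```

```bash
python3 -m handwheel '[[[0,0,-0.05,0],[0,0,-0.1,0],[0,0,-0.2,0],[0,0,-0.35,0],[0,0,-0.45,0],[0,0,-0.45,0],[0,0,-0.45,0]]]'
python3 h.py 0.496 -0.1647 0.163 93.5
```

```text
time_s: 11.65
eef_pos: [0.5168, 0.1097, 0.1604]
eef_rot: [-0.001, -0.098, 0.995, 0.0]
wrist_force: [-0.3, 0.3, -8.7]
opening: 0.389
grasp_force: 61.1
t11.65 pos [0.5168 0.1097 0.1604] ang 101.28 tilt [-0.002   0.0001] F [-0.3  0.3 -8.7] open 0.389 g 61.1 q6 -1.78
  shares [ 0.3701 -1.3252 -0.0129] twist 0.0905
```

```bash
python3 -m handwheel '[[[0.03,-0.1,0,0],[0.1,-0.3,0,0],[0.18,-0.6,0,0],[0.2,-0.8,0,0]]]' >/dev/null
python3 -m handwheel '[[[0.07,-0.2,0,0.03],[0.17,-0.45,0,0.08],[0.17,-0.525,0,0.09],[0.17,-0.525,0,0.09],[0.17,-0.525,0,0.09]]]' >/dev/null
python3 h.py 0.496 -0.1647 0.023 93.5
```

```text
t12.78 pos [ 0.4965 -0.1634  0.1605] ang 93.60 tilt [-0.0017  0.0017] F [-0.3  0.6 -7.4] open 0.381 g 62.1 q6 -2.18
  shares [ 0.0019 -0.0075  0.6877] twist 0.0011
```

```bash
python3 -m handwheel '[[[0,0,0.2,0],[0,0,0.42,0],[0,0,0.55,0],[0,0,0.62,0],[0,0,0.66,0],[0,0,0.675,0],[0,0,0.675,0]]]' >/dev/null
python3 h.py 0.496 -0.1647 0.021 93.5
python3 -m handwheel '[[[0,0,0.005,0],[0,0,0.010,0],[0,0,0.015,0],[0,0,0.02,0],[0,0,0.02,0]]]'
python3 h.py 0.496 -0.1647 0.021 93.5
```

```text
t13.65 pos [ 0.4976 -0.165   0.0272] ang 93.54 tilt [ 0.0011 -0.0007] F [ 0.7 -0.4 -8.4] open 0.384 g 62.0 q6 -2.18
  shares [0.0078 0.0022 0.0311] twist 0.0005
time_s: 14.28
eef_pos: [0.4969, -0.1647, 0.0224]
eef_rot: [-0.0, -0.031, 1.0, 0.0]
wrist_force: [0.5, 0.8, -7.3]
opening: 0.381
grasp_force: 62.0
t14.28 pos [ 0.4969 -0.1647  0.0224] ang 93.53 tilt [-0.0002  0.0002] F [ 0.5  0.8 -7.3] open 0.381 g 62.0 q6 -2.18
  shares [0.0043 0.0003 0.0069] twist 0.0004
```

```bash
python3 -m handwheel '[[[0,0,0.004,0],[0,0,0.008,0],[0,0,0.012,0],[0,0,0.012,0]]]'
python3 h.py 0.496 -0.1647 0.021 93.5
```

```text
time_s: 14.78
eef_pos: [0.497, -0.1648, 0.021]
eef_rot: [-0.0, -0.031, 1.0, -0.0]
wrist_force: [-4.9, 1.5, 4.5]
opening: 0.382
grasp_force: 63.6
t14.78 pos [ 0.497  -0.1648  0.021 ] ang 93.55 tilt [-0.0003 -0.0001] F [-4.9  1.5  4.5] open 0.382 g 63.6 q6 -2.18
  shares [0.0049 0.0008 0.    ] twist 0.0005
```

```bash
python3 -m handwheel '[[[0,0,-0.005,0],[0,0,-0.005,0],[0,0,-0.005,0],[0,0,-0.005,0],[0,0,-0.1,0],[0,0,-0.4,0],[0,0,-0.7,0],[0,0,-1,0],[0,0,-1,0]]]' 60
python3 -m handwheel '[[[0,0,-0.3,0.12],[0,0,-0.6,0.24],[0,0,-0.65,0.36],[0,0,-0.65,0.48],[0,0,-0.65,0.6],[0,0,-0.65,0.72],[0,0,-0.65,0.84],[0,0,-0.65,0.96],[0,0,-0.65,0.988],[0,0,-0.65,0.988]]]' 
python3 h.py 0.659 0.199 0.345 8.7
python3 - <<'E'
from h import *
from bench import ctrl
c=ctrl.camera("top");np.savez("top1.npz",**c)
im=c["color"][120:270,205:425,::-1];cv2.imwrite("pics/crop2.png",cv2.convertScaleAbs(cv2.resize(im,None,fx=3.6,fy=3.6,interpolation=cv2.INTER_CUBIC),alpha=1.5,beta=10))
E
```

```text
time_s: 15.9
eef_pos: [0.5, -0.1665, 0.2262]
eef_rot: [0.005, -0.031, 1.0, -0.003]
wrist_force: [1.1, -0.9, -1.1]
opening: 0.701
grasp_force: 0.0
time_s: 17.15
eef_pos: [0.4967, -0.1646, 0.3489]
eef_rot: [-0.001, 0.652, 0.758, -0.0]
wrist_force: [0.5, -0.2, 0.0]
opening: 0.704
grasp_force: 0.0
t17.15 pos [ 0.4967 -0.1646  0.3489] ang 8.65 tilt [-0.0015  0.0009] F [ 0.5 -0.2  0. ] open 0.704 g 0.0 q6 -0.70
  shares [1.6754 1.0757 0.0198] twist -0.0006
```

View pics/crop2.png

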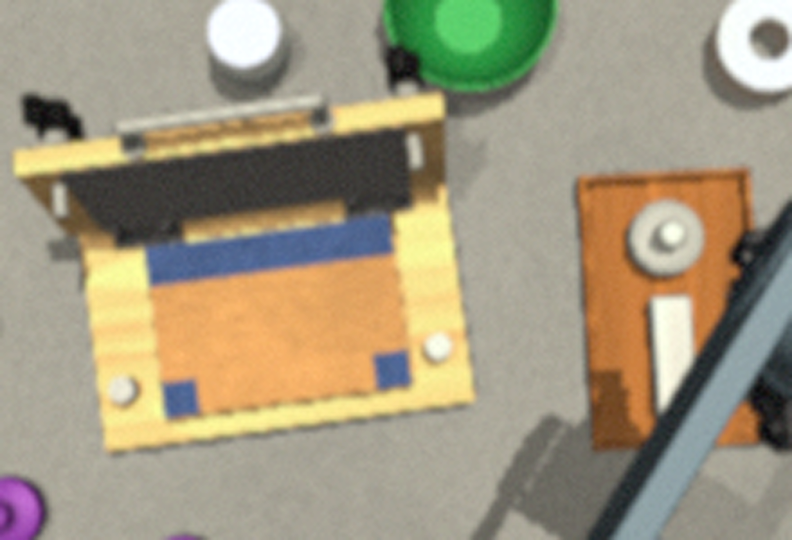

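Both weights stand upright in the tray, round at crop (668,240) and bar at (672,350). The register has not moved, and the pull bar runs from (120,127) to (322,103).

```bash
python3 -m handwheel '[[[0.2,0.12,0,0],[0.45,0.28,0,0],[0.65,0.42,0,0],[0.84,0.54,0,0],[0.84,0.54,0,0]]]' 26 >/dev/null
python3 -m handwheel '[[[0.2,0.12,0,0],[0.45,0.28,0,0],[0.65,0.42,0,0],[0.84,0.54,0,0],[0.84,0.54,0,0],[0.84,0.54,0,0]]]' >/dev/null
python3 h.py 0.659 0.199 0.272 8.7
python3 - <<'E'
from h import *
from bench import ctrl
o=ctrl.get_obs();c=ctrl.camera("wrist");np.savez("w2.npz",eef_pos=o["eef_pos"],eef_rot=o["eef_rot"],**c)
cv2.imwrite("pics/w2.png",cv2.convertScaleAbs(c["color"][...,::-1],alpha=1.4))
E
```

```text
t18.57 pos [0.66   0.1987 0.3495] ang 8.61 tilt [-0.0011 -0.0009] F [ 0.1 -0.5  0.2] open 0.306 g 0.0 q6 -0.03
  shares [ 0.0026 -0.0043  0.3873] twist -0.0010
```

View pics/w2.png

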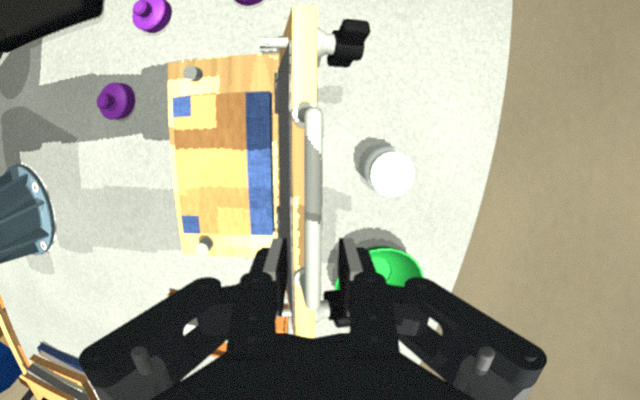

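The wrist view shows the pull bar along column 313, from (314,110) to (313,305). It lies centred between the fingers at about (280,270) and (350,270).

```bash
python3 -m handwheel '[[[0,0,0.15,0],[0,0,0.3,0],[0,0,0.38,0],[0,0,0.385,0],[0,0,0.385,0]]]'
python3 h.py 0.659 0.199 0.272 8.7
python3 -m handwheel '[[[0,-0.05,0,0],[0,-0.1,-0.01,0],[0,-0.17,-0.013,0],[0,-0.25,-0.01,0],[0,-0.33,0,0],[0,-0.41,0.01,0],[0,-0.5,0.035,0],[0,-0.57,0.05,0],[0,-0.6,0.06,0],[0,-0.6,0.06,0]]]'
python3 h.py 0.659 0.199 0.272 8.7
```

```text
time_s: 19.25
eef_pos: [0.6608, 0.1995, 0.2747]
eef_rot: [0.001, 0.652, 0.758, 0.001]
wrist_force: [0.2, 0.4, 0.9]
opening: 0.306
grasp_force: 0.0
t19.25 pos [0.6608 0.1995 0.2747] ang 8.60 tilt [0.0021 0.0002] F [0.2 0.4 0.9] open 0.306 g 0.0 q6 -0.03
  shares [-0.001  -0.0093  0.0133] twist -0.0012
time_s: 20.5
eef_pos: [0.5409, 0.1819, 0.2614]
eef_rot: [-0.0, 0.652, 0.758, -0.0]
wrist_force: [0.4, -0.1, -0.2]
opening: 0.305
grasp_force: 0.0
t20.50 pos [0.5409 0.1819 0.2614] ang 8.64 tilt [-0.0004 -0.    ] F [ 0.4 -0.1 -0.2] open 0.305 g 0.0 q6 -0.03
  shares [-0.0042  0.5968 -0.0532] twist -0.0007
```

```bash
cat >> h.py <<'E'
def board(n="top"):
    "board angle from depth: fit upper-face/edge points at press |y| 0.08..0.12, away from gripper"
    from bench import ctrl
    c=ctrl.camera(n);K=c["K"];P=c["pose"];v,u=np.mgrid[0:400,0:640];s=c["range_z"]
    q=np.stack([(u-K[0,2])/K[0,0]*s,(v-K[1,2])/K[1,1]*s,s],-1)[s>0]@P[:3,:3].T+P[:3,3]
    a=np.radians(8.7);R=np.array([[np.cos(a),-np.sin(a)],[np.sin(a),np.cos(a)]]);o=np.array([.5356,.1804])
    l=np.c_[(q[:,:2]-o)@R-[.09,0],q[:,2]-.0695]
    for lo,hi in((-.155,-.09),(.09,.155)):
        m=(l[:,1]>lo)&(l[:,1]<hi)&(l[:,0]<.08)&(l[:,0]>-.19);k=l[m];r=np.hypot(k[:,0],k[:,2])
        k=k[(r>.10)&(r<.18)&(k[:,2]>-.02)];th=np.arctan2(k[:,2],-k[:,0]);
        print(n,"side",lo,len(k),"theta pct",np.percentile(th,[10,50,90]).round(3) if len(k) else "")
E
python3 -c "
from h import *
board();board('scene')"
```

```text
top side -0.155 660 theta pct [-0.095  1.219  1.462]
top side 0.09 152 theta pct [-0.123 -0.078  1.405]
scene side -0.155 714 theta pct [1.232 1.28  1.578]
scene side 0.09 749 theta pct [1.25  1.298 1.589]
```

```bash
python3 -m handwheel '[[[0,-0.06,0.02,0],[0,-0.11,0.048,0],[0,-0.16,0.07,0],[0,-0.204,0.1,0],[0,-0.25,0.13,0],[0,-0.292,0.165,0],[0,-0.33,0.2,0],[0,-0.374,0.236,0],[0,-0.41,0.275,0],[0,-0.447,0.316,0]]]'
python3 -m handwheel '[[[0,-0.033,0.04,0],[0,-0.066,0.086,0],[0,-0.066,0.086,0],[0,-0.066,0.086,0]]]' >/dev/null
python3 h.py 0.659 0.199 0.272 8.7
python3 -c "
from h import *
board('scene')"
```

```text
time_s: 21.85
eef_pos: [0.4525, 0.1684, 0.1974]
eef_rot: [-0.0, 0.652, 0.758, -0.0]
wrist_force: [1.4, -0.0, 0.0]
opening: 0.302
grasp_force: 0.8
t22.35 pos [0.44   0.1664 0.1807] ang 8.62 tilt [-0.0006 -0.0002] F [-0.   0.4  0.7] open 0.304 g 0.0 q6 -0.04
  shares [-0.003   1.107  -0.4572] twist -0.0009
scene side -0.155 609 theta pct [0.639 0.671 0.976]
scene side 0.09 608 theta pct [0.645 0.685 0.986]
```

```bash
python3 -m handwheel '[[[0,-0.01,0.02,0],[0,-0.02,0.05,0],[0,-0.03,0.07,0],[0,-0.04,0.1,0],[0,-0.05,0.12,0],[0,-0.055,0.14,0],[0,-0.06,0.16,0],[0,-0.064,0.19,0]]]' >/dev/null
python3 -c "
from h import *
nxt(.659,.199,.272,8.7);board('scene')"
```

```text
t23.40 pos [0.4275 0.1645 0.1425] ang 8.63 tilt [0.0004 0.    ] F [-0.7 -1.3  0.3] open 0.306 g 0.0 q6 -0.04
  shares [-0.0033  1.1704 -0.6469] twist -0.0009
scene side -0.155 594 theta pct [0.538 0.572 0.877]
scene side 0.09 597 theta pct [0.543 0.581 0.884]
```

```bash
python3 -m handwheel '[[[0,0,-0.2,0],[0,0,-0.45,-0.1],[0.1,0,-0.6,-0.2],[0.3,0.1,-0.6,-0.32],[0.55,0.2,-0.6,-0.44],[0.65,0.3,-0.6,-0.56],[0.65,0.3,-0.6,-0.68],[0.65,0.3,-0.6,-0.8],[0.65,0.3,-0.6,-0.9],[0.65,0.3,-0.6,-0.9]]]' 50 >/dev/null
python3 -c "
from h import *
from bench import ctrl
nxt(.466,.305,.20,86);board('scene')
o=ctrl.get_obs();c=ctrl.camera('wrist');np.savez('w3.npz',eef_pos=o['eef_pos'],eef_rot=o['eef_rot'],**c)
cv2.imwrite('pics/w3.png',cv2.convertScaleAbs(c['color'][...,::-1],alpha=1.4))"
```

```text
t24.70 pos [0.4672 0.3021 0.2624] ang 85.90 tilt [-0.0004 -0.0002] F [ 0.   0.3 -0.3] open 0.586 g 0.0 q6 -1.14
  shares [0.0068 0.0143 0.3121] twist -0.0012
scene side -0.155 583 theta pct [0.469 0.504 0.807]
scene side 0.09 577 theta pct [0.475 0.512 0.817]
```

View pics/w3.png

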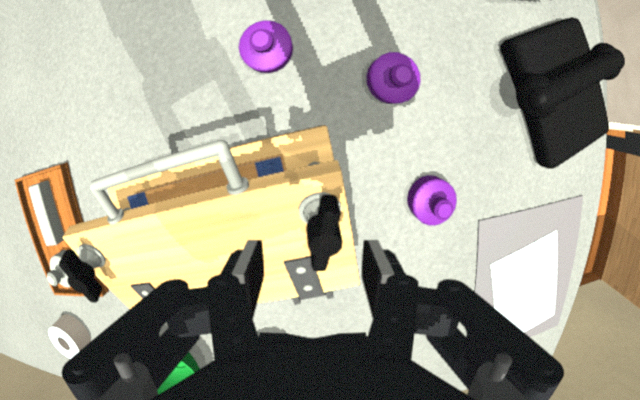

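The wrist view shows the board sinking, now at about 0.44 rad. The left wing is at (323,230) and the right wing at (80,275). The sinking is slow, so I'll push the middle of the board down with closed fingers.

```bash
python3 h.py .476 .171 .175 86
python3 -m handwheel '[[[0,-0.2,0,0],[-0.05,-0.45,0.1,0],[-0.09,-0.65,0.3,0],[-0.09,-0.65,0.43,0],[-0.09,-0.65,0.43,0]]]' 0
python3 h.py .476 .171 .0875 86
```

```text
t24.80 pos [0.4672 0.302  0.2625] ang 85.79 tilt [-0.0003 -0.0001] F [-0.5 -0.9  1.1] open 0.583 g 0.0 q6 -1.14
  shares [-0.092  -0.6501  0.4377] twist -0.0024
time_s: 25.42
eef_pos: [0.4746, 0.1704, 0.1748]
eef_rot: [-0.002, 0.037, 0.999, -0.0]
wrist_force: [0.9, 0.5, 0.5]
opening: -0.001
grasp_force: 0.0
t25.43 pos [0.4746 0.1704 0.1748] ang 85.79 tilt [-0.0045 -0.0005] F [0.9 0.5 0.5] open -0.001 g 0.0 q6 -1.39
  shares [-0.0089  0.0039  0.4365] twist -0.0024
```

```bash
python3 -m handwheel '[[[0,0,0.06,0],[0,0,0.11,0],[0,0,0.15,0],[0,0,0.2,0],[0,0,0.24,0],[0,0,0.28,0],[0,0,0.32,0],[0,0,0.36,0],[0,0,0.4,0],[0,0,0.42,0]]]'
python3 -m handwheel '[[[0,0,0.015,0],[0,0,0.02,0],[0,0,0.02,0]]]'
python3 -c "
from h import *
nxt(.476,.171,.0875,86);board('scene')"
```

```text
time_s: 26.68
eef_pos: [0.4758, 0.1711, 0.092]
eef_rot: [-0.0, 0.035, 0.999, -0.0]
wrist_force: [-0.2, -0.4, -0.8]
opening: -0.001
grasp_force: 0.0
time_s: 27.05
eef_pos: [0.4762, 0.1711, 0.0888]
eef_rot: [0.0, 0.035, 0.999, 0.0]
wrist_force: [-1.2, -0.2, 0.4]
opening: 0.002
grasp_force: 0.0
t27.05 pos [0.4762 0.1711 0.0888] ang 85.97 tilt [0.0003 0.    ] F [-1.2 -0.2  0.4] open 0.002 g 0.0 q6 -1.39
  shares [ 0.001  -0.0007  0.0065] twist -0.0003
scene side -0.155 485 theta pct [0.06  0.097 0.397]
scene side 0.09 461 theta pct [0.062 0.099 0.406]
```

```bash
python3 -m handwheel '[[[0,0,0.01,0],[0,0,0.015,0],[0,0,0.02,0],[0,0,0.02,0]]]'
python3 -m handwheel '[[[0,0,0.005,0],[0,0,0.01,0],[0,0,0.01,0]]]'
python3 -c "
from h import *
nxt(.476,.171,.0875,86);board('scene')"
```

```text
time_s: 27.6
eef_pos: [0.4765, 0.1712, 0.0874]
eef_rot: [0.0, 0.035, 0.999, -0.0]
wrist_force: [-11.1, -1.9, 24.4]
opening: -0.001
grasp_force: 12.3
time_s: 27.98
eef_pos: [0.4766, 0.1712, 0.0873]
eef_rot: [0.0, 0.035, 0.999, -0.0]
wrist_force: [-18.1, -3.8, 41.9]
opening: -0.001
grasp_force: 21.4
t27.98 pos [0.4766 0.1712 0.0873] ang 86.03 tilt [ 0.0004 -0.0006] F [-18.1  -3.8  41.9] open -0.001 g 21.4 q6 -1.39
  shares [ 0.0029 -0.0014 -0.0012] twist 0.0003
scene side -0.155 480 theta pct [0.059 0.098 0.401]
scene side 0.09 457 theta pct [0.058 0.097 0.408]
```

The board is down: the fingertips read 79.3 mm against 79.5 mm expected, with firm resistance. Next I measure the knobs.

```bash
python3 -m handwheel '[[[0,0,-0.05,0],[0,0,-0.2,0],[0,0,-0.45,0],[0,0,-0.7,0],[0,0,-0.8,0],[0,0,-0.8,0]]]' 50 >/dev/null
python3 -c "
from h import *
from bench import ctrl
nxt(.466,.305,.20,86);board('scene')
o=ctrl.get_obs();c=ctrl.camera('wrist');np.savez('w4.npz',eef_pos=o['eef_pos'],eef_rot=o['eef_rot'],**c)
cv2.imwrite('pics/w4.png',cv2.convertScaleAbs(c['color'][...,::-1],alpha=2.2,beta=20))
# wing angle from top camera: dark px at height .1245 near the knob
t=ctrl.camera('top');np.savez('top2.npz',**t)
im=t['color'][130:260,205:365,::-1];cv2.imwrite('pics/top2.png',cv2.convertScaleAbs(cv2.resize(im,None,fx=4.5,fy=4.5,interpolation=cv2.INTER_CUBIC),alpha=1.6,beta=15))"
```

```text
t28.77 pos [0.4772 0.1713 0.2445] ang 85.97 tilt [0.0041 0.0005] F [ 0.2  0.2 -1.4] open 0.587 g 0.0 q6 -1.39
  shares [0.1036 0.663  0.2224] twist -0.0003
scene side -0.155 479 theta pct [0.057 0.093 0.399]
scene side 0.09 461 theta pct [0.06  0.096 0.41 ]
```

View pics/w4.png

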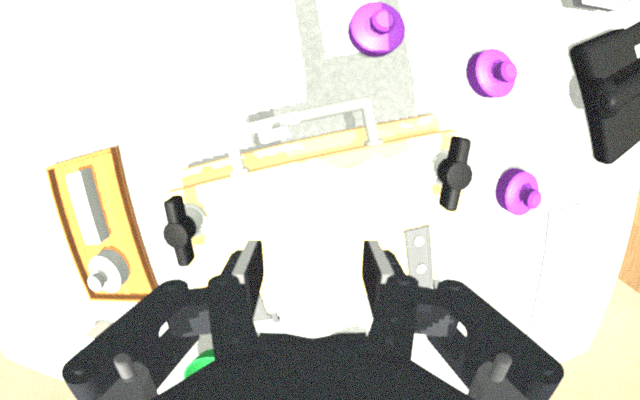

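View pics/top2.png

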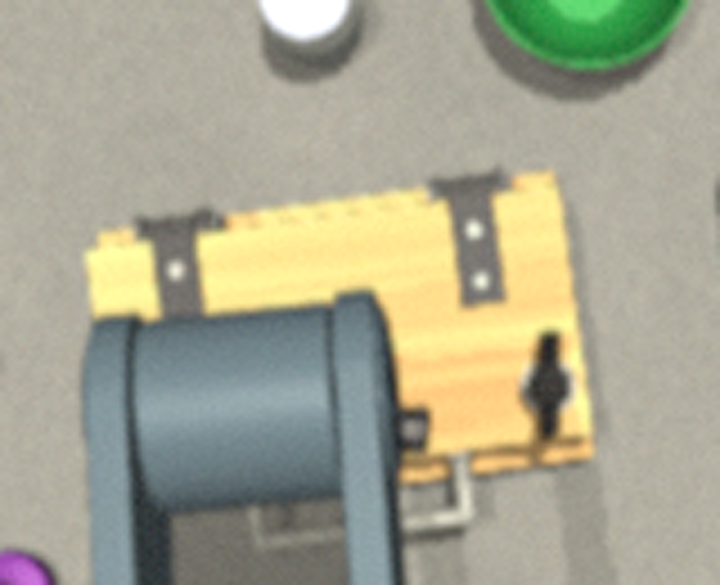

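The board is level. In the wrist view the left wing runs from (460,139) to (450,209), with its hub at (456,175). The right wing runs from (173,198) to (183,264), with its hub at (177,233). The top view shows the right wing at (548,385).

```bash
python3 -c "
from h import *
w=load('w4')
for n,a,b,h in(('L',(460,139),(450,209),(456,175)),('R',(173,198),(183,264),(177,233))):
    p,q,c=[wpt(w,*x,.1245)[:2] for x in(a,b,h)];d=q-p
    print(n,p,q,'mid',(p+q)/2,'hub',c,'len',np.hypot(*d),'ang',np.degrees(np.arctan2(d[1],d[0])))
"; python3 h.py .466 .305 .16 86
```

```text
L [0.43416733 0.30510113] [0.49868808 0.29734062] mid [0.46642771 0.30122088] hub [0.46673388 0.30176938] len 0.06498578569343248 ang -6.858546081751485
R [0.46995804 0.0437068 ] [0.53759531 0.03878868] mid [0.50377667 0.04124774] hub [0.504393   0.04034894] len 0.06781584397975153 ang -4.158838450240348
t28.93 pos [0.4752 0.171  0.241 ] ang 85.97 tilt [-0.0026 -0.0003] F [0.  0.7 0.4] open 0.586 g 0.0 q6 -1.39
  shares [0.0918 0.6655 0.405 ] twist -0.0004
```

```bash
python3 -m handwheel '[[[0.03,0.2,0,0],[0.06,0.45,0,0],[0.09,0.655,0.1,0.033],[0.09,0.655,0.35,0.033],[0.09,0.655,0.35,0.033],[0.09,0.655,0.35,0.033]]]' 44 >/dev/null
python3 h.py .466 .3035 .1015 83.1
```

```text
t29.68 pos [0.4675 0.3027 0.173 ] ang 83.11 tilt [-0.0006 -0.0003] F [ 0.2 -0.3 -0.4] open 0.518 g 0.0 q6 -1.09
  shares [0.0077 0.003  0.3576] twist 0.0001
```

```bash
python3 -m handwheel '[[[0.008,0,0.15,0],[0.008,0,0.28,0],[0.008,0,0.345,0],[0.008,0,0.355,0],[0.008,0,0.355,0]]]'
python3 -m handwheel '[[[0,0,0,0],[0,0,0,0],[0,0,0,0],[0,0,0,0],[0,0,0,0],[0,0,0,0]]]' 4
python3 h.py .466 .3035 .1015 8.7
```

```text
time_s: 30.3
eef_pos: [0.4667, 0.3035, 0.103]
eef_rot: [0.001, 0.06, 0.998, 0.0]
wrist_force: [-0.0, 0.9, 0.4]
opening: 0.514
grasp_force: 0.0
time_s: 31.05
eef_pos: [0.4666, 0.3047, 0.1032]
eef_rot: [0.001, 0.06, 0.998, 0.002]
wrist_force: [-0.2, 5.0, 3.0]
opening: 0.187
grasp_force: 58.6
t31.05 pos [0.4666 0.3047 0.1032] ang 83.14 tilt [0.0027 0.0029] F [-0.2  5.   3. ] open 0.187 g 58.6 q6 -1.09
  shares [ 0.0025 -0.0066  0.0083] twist 0.8661
```

```bash
python3 -m handwheel '[[[0,0.005,0,0.09],[0,0.005,0,0.18],[0,0.005,0,0.27],[0,0.005,0,0.36],[0,0.005,0,0.45],[0,0.005,0,0.54],[0,0.005,0,0.63],[0,0.005,0,0.72],[0,0.005,0,0.80],[0,0.005,0,0.86]]]'
python3 -c "
from h import *
from bench import ctrl
nxt(.466,.3035,.1015,8.7);print(ctrl.get_obs()['torque'].round(2))"
```

```text
time_s: 32.3
eef_pos: [0.4668, 0.3049, 0.1032]
eef_rot: [0.001, 0.649, 0.761, 0.001]
wrist_force: [-0.8, 2.9, 5.0]
opening: 0.187
grasp_force: 58.8
t32.30 pos [0.4668 0.3049 0.1032] ang 9.08 tilt [0.0024 0.0012] F [-0.8  2.9  5. ] open 0.187 g 58.8 q6 0.21
  shares [-0.0065 -0.0049  0.0084] twist 0.0045
[0.33 0.18 0.55]
```

```bash
python3 -m handwheel '[[[0,0,0,0.015],[0,0,0,0.025],[0,0,0,0.025]]]' >/dev/null
python3 -c "
from h import *
from bench import ctrl
nxt(.466,.3035,.1015,8.7);print(ctrl.get_obs()['torque'].round(2))"
python3 -m handwheel '[[[0,0,0,0.015],[0,0,0,0.02],[0,0,0,0.02]]]' >/dev/null
python3 -c "
from h import *
from bench import ctrl
nxt(.466,.3035,.1015,8.7);print(ctrl.get_obs()['torque'].round(2))"
```

```text
t32.67 pos [0.4667 0.3049 0.1032] ang 7.16 tilt [0.0026 0.0009] F [-1.   2.7  6. ] open 0.188 g 58.8 q6 0.24
  shares [-0.0067 -0.0046  0.0086] twist -0.0179
[0.25 0.15 0.6 ]
t33.05 pos [0.4667 0.3049 0.1032] ang 5.47 tilt [0.0026 0.0008] F [-0.8  1.7  5.2] open 0.188 g 58.8 q6 0.27
  shares [-0.0069 -0.0043  0.0084] twist -0.0376
[0.29 0.15 0.78]
```

```bash
python3 -m handwheel '[[[0,0,0,0],[0,0,0,0],[0,0,0,0],[0,0,0,0],[0,0,-0.2,0],[0,0,-0.4,-0.1],[0,0,-0.5,-0.2],[-0.3,0,-0.5,-0.32],[-0.6,0.02,-0.5,-0.44],[-0.9,0.05,-0.5,-0.56]]]' 44 >/dev/null
python3 h.py .505 .0405 .175 85.8
```

```text
t34.30 pos [0.4906 0.1373 0.2019] ang 51.65 tilt [ 0.0005 -0.    ] F [ 1.5 -0.2  0.8] open 0.517 g 0.0 q6 -0.86
  shares [-0.3565 -0.3349  0.1344] twist -0.3973
```

```bash
python3 -m handwheel '[[[-0.1,-0.1,0,-0.12],[-0.2,-0.2,0,-0.24],[-0.3,-0.3,0,-0.36],[-0.3,-0.3,0.1,-0.39],[-0.3,-0.3,0.1,-0.39],[-0.3,-0.3,0.1,-0.39]]]' >/dev/null
python3 -c "
from h import *
from bench import ctrl
nxt(.505,.0405,.1015,85.8)
o=ctrl.get_obs();c=ctrl.camera('wrist');np.savez('w5.npz',eef_pos=o['eef_pos'],eef_rot=o['eef_rot'],**c)
cv2.imwrite('pics/w5.png',cv2.convertScaleAbs(c['color'][...,::-1],alpha=1.8,beta=20))"
```

```text
t35.05 pos [0.5001 0.0546 0.1821] ang 84.78 tilt [0.0001 0.    ] F [ 0.6 -0.2  0.5] open 0.516 g 0.0 q6 -1.61
  shares [-0.0309 -0.0679  0.403 ] twist -0.0118
```

View pics/w5.png

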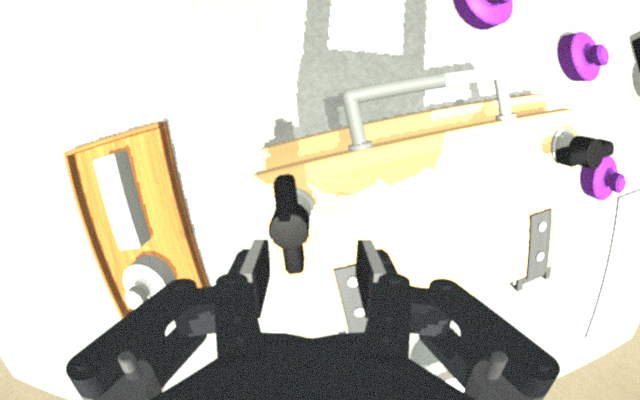

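The left wing at (585,150) now lies along the press's y. The right wing runs from (286,177) to (293,271).

```bash
python3 -c "
from h import *
w=load('w5')
p,q,c=[wpt(w,*x,.1245)[:2] for x in((286,177),(293,271),(290,226))];d=q-p
print(p,q,(p+q)/2,c,np.hypot(*d),np.degrees(np.arctan2(d[1],d[0])))
p,q=[wpt(w,*x,.1245)[:2] for x in((560,150),(608,149))];print(p,q)"
python3 -m handwheel '[[[-0.03,-0.068,0,-0.012],[-0.03,-0.068,0.1,-0.012],[-0.03,-0.068,0.1,-0.012],[-0.03,-0.068,0.1,-0.012]]]' >/dev/null
python3 h.py .505 .0405 .1015 85.8
```

```text
[0.47011245 0.04044239] [0.53822065 0.03725886] [0.50416655 0.03885062] [0.50366721 0.03923988] 0.06818256379540386 -2.6761871239164376
[0.46384183 0.25690425] [0.46375226 0.32918452]
t35.60 pos [0.5051 0.0406 0.1625] ang 85.86 tilt [ 0.0008 -0.0001] F [ 0.4 -0.5 -0.5] open 0.516 g 0.0 q6 -1.65
  shares [ 5.00e-04 -3.00e-04  3.05e-01] twist 0.0008
```

```bash
python3 -m handwheel '[[[0,-0.003,0.12,0],[0,-0.003,0.24,0],[0,-0.003,0.295,0],[0,-0.003,0.3,0],[0,-0.003,0.3,0]]]'
python3 -m handwheel '[[[0,0,0,0],[0,0,0,0],[0,0,0,0],[0,0,0,0],[0,0,0,0],[0,0,0,0]]]' 4
python3 h.py .505 .0405 .1015 8.7
```

```text
time_s: 36.22
eef_pos: [0.5054, 0.0396, 0.1027]
eef_rot: [0.001, 0.036, 0.999, -0.0]
wrist_force: [-0.4, -0.2, -0.1]
opening: 0.514
grasp_force: 0.0
time_s: 36.98
eef_pos: [0.5053, 0.038, 0.103]
eef_rot: [0.001, 0.036, 0.999, -0.001]
wrist_force: [-2.9, -6.7, 5.6]
opening: 0.191
grasp_force: 58.5
t36.98 pos [0.5053 0.038  0.103 ] ang 85.86 tilt [ 0.0012 -0.003 ] F [-2.9 -6.7  5.6] open 0.191 g 58.5 q6 -1.65
  shares [0.0024 0.0123 0.0074] twist 0.8978
```

```bash
python3 -m handwheel '[[[0,-0.008,0,0.09],[0,-0.008,0,0.18],[0,-0.008,0,0.27],[0,-0.008,0,0.36],[0,-0.008,0,0.45],[0,-0.008,0,0.54],[0,-0.008,0,0.63],[0,-0.008,0,0.72],[0,-0.008,0,0.81],[0,-0.008,0,0.88]]]'
python3 -m handwheel '[[[0,0,0,0.02],[0,0,0,0.04],[0,0,0,0.04]]]' >/dev/null
python3 -c "
from h import *
from bench import ctrl
nxt(.505,.0405,.1015,8.7);print(ctrl.get_obs()['torque'].round(2))"
python3 -m handwheel '[[[0,0,0,0.015],[0,0,0,0.025],[0,0,0,0.025]]]' >/dev/null
python3 -c "
from h import *
from bench import ctrl
nxt(.505,.0405,.1015,8.7);print(ctrl.get_obs()['torque'].round(2))"
```

```text
time_s: 38.22
eef_pos: [0.5058, 0.0384, 0.103]
eef_rot: [0.001, 0.643, 0.766, 0.001]
wrist_force: [1.2, 2.5, 3.4]
opening: 0.19
grasp_force: 58.5
t38.60 pos [0.5058 0.0384 0.103 ] ang 6.84 tilt [0.003  0.0005] F [1.3 3.8 6.4] open 0.187 g 58.9 q6 -0.28
  shares [ 0.0109 -0.003   0.0075] twist -0.0216
[ 0.55 -0.13  0.06]
t38.98 pos [0.5059 0.0384 0.103 ] ang 4.70 tilt [0.0031 0.0005] F [1.3 4.1 5.7] open 0.181 g 58.8 q6 -0.24
  shares [ 0.0107 -0.0035  0.0074] twist -0.0465
[ 0.59 -0.14  0.05]
```

```bash
python3 -m handwheel '[[[0,0,0,0.02],[0,0,0,0.04],[0,0,0,0.04]]]' >/dev/null
python3 -c "
from h import *
from bench import ctrl
nxt(.505,.0405,.1015,8.7);print(ctrl.get_obs()['torque'].round(2))"
python3 -m handwheel '[[[0,0,0,0],[0,0,0,0],[0,0,0,0],[0,0,0,0],[0,0,-0.2,0],[0,0,-0.5,0],[0,0,-0.8,0],[0,0,-0.9,0],[0,0,-0.9,0]]]' 44
python3 h.py .505 .0405 .25 8.7
```

```text
t39.35 pos [0.5059 0.0384 0.103 ] ang 1.27 tilt [0.0032 0.0004] F [0.9 3.6 6.2] open 0.186 g 58.9 q6 -0.18
  shares [ 0.0106 -0.0043  0.0074] twist -0.0864
[ 0.64 -0.18  0.21]
time_s: 40.48
eef_pos: [0.5055, 0.0379, 0.2836]
eef_rot: [0.002, 0.7, 0.714, 0.001]
wrist_force: [0.3, 0.8, -0.8]
opening: 0.514
grasp_force: 0.0
t40.48 pos [0.5055 0.0379 0.2836] ang 1.19 tilt [ 0.0041 -0.0007] F [ 0.3  0.8 -0.8] open 0.514 g 0.0 q6 -0.18
  shares [ 0.0132 -0.003   0.1678] twist -0.0873
```

```bash
python3 -m handwheel '[[[0,-0.3,0,0],[0,-0.6,0,0],[0,-0.75,0,0],[0,-0.75,0,0],[0,-0.75,0,0]]]' >/dev/null
python3 -c "
from h import *
from bench import ctrl
nxt(.505,.0405,.25,8.7);board('scene')
t=ctrl.camera('top');np.savez('top3.npz',**t)
im=t['color'][110:250,205:435,::-1];cv2.imwrite('pics/top3.png',cv2.convertScaleAbs(cv2.resize(im,None,fx=3.4,fy=3.4,interpolation=cv2.INTER_CUBIC),alpha=1.5,beta=15))
o=ctrl.get_obs();c=ctrl.camera('wrist');np.savez('w6.npz',eef_pos=o['eef_pos'],eef_rot=o['eef_rot'],**c)"
```

```text
t41.10 pos [0.3548 0.0349 0.2809] ang 1.17 tilt [-0.0008  0.0003] F [0.3 0.2 0.5] open 0.512 g 0.0 q6 -0.26
  shares [0.0125 0.7516 0.1541] twist -0.0876
scene side -0.155 467 theta pct [0.068 0.108 0.384]
scene side 0.09 465 theta pct [0.065 0.11  0.385]
```

View pics/top3.png

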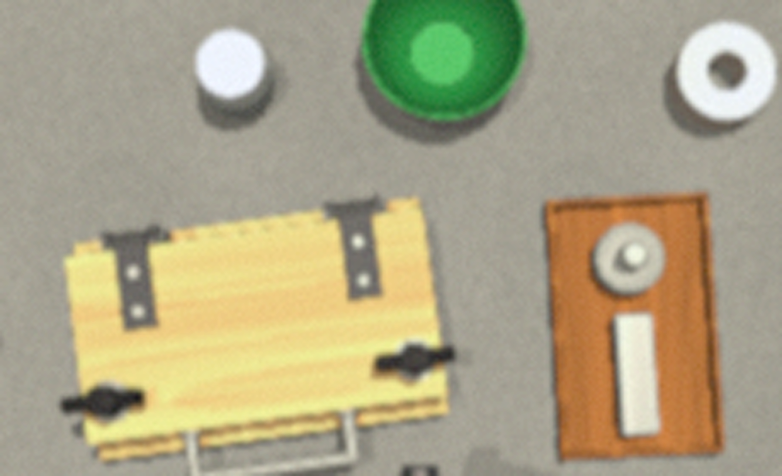

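The picture shows both wings along the hinge line, left from (62,406) to (143,397) and right from (377,367) to (454,353). The board is down, both weights are upright in the tray, and the bowl, jar and roll are unmoved. I check the knob angles and the board numerically.

Run:
```python
from h import *
from bench import ctrl
def cloud(c):
    K=c["K"];P=c["pose"];v,u=np.mgrid[0:400,0:640];s=c["range_z"]
    return np.stack([(u-K[0,2])/K[0,0]*s,(v-K[1,2])/K[1,1]*s,s],-1)@P[:3,:3].T+P[:3,3]
a=np.radians(8.7);R=np.array([[np.cos(a),-np.sin(a)],[np.sin(a),np.cos(a)]]);o=np.array([.5356,.1804])
t=load("top3");s=ctrl.camera("scene")
for n,c in(("top",t),("scene",s)):
    q=cloud(c);l=(q[...,:2]-o)@R;z=q[...,2]
    m=(abs(l[...,1])<.09)&(l[...,0]>-.08)&(l[...,0]<.05)&(abs(z-.08)<.02)
    A=np.c_[l[m],np.ones(m.sum())];k=np.linalg.lstsq(A,z[m],rcond=None)[0];print(n,"board plane slope x,y",k.round(4),m.sum())
    g=c["color"].max(-1)
    for nm,y in(("L",.135),("R",-.135)):
        d=(abs(l[...,1]-y)<.05)&(abs(l[...,0]+.05)<.05)&(g<(60 if n=="top" else 70))&(z>.1)
        v,u=np.nonzero(d);p=np.array([pt(c,i,j,.1245)[:2] for i,j in zip(u,v)]);p=(p-o)@R
        w,V=np.linalg.eigh(np.cov(p.T));e=V[:,1];print(n,nm,len(p),"centre",p.mean(0).round(4),"angle from press y (deg, + = not home)",round(float(np.degrees(np.arctan2(e[0]*np.sign(e[1]),abs(e[1])))),2),"len",np.ptp(p@e).round(3))
```

```text
top board plane slope x,y [-0.0001 -0.0006  0.0791] 2599
top L 131 centre [-0.0505  0.1327] angle from press y (deg, + = not home) 2.16 len 0.067
top R 120 centre [-0.053  -0.1358] angle from press y (deg, + = not home) -0.61 len 0.065
scene board plane slope x,y [0.0026 0.0026 0.0799] 2131
scene L 166 centre [-0.0391  0.1301] angle from press y (deg, + = not home) -4.63 len 0.069
scene R 169 centre [-0.0401 -0.1368] angle from press y (deg, + = not home) -0.52 len 0.064
```

```bash
cat >> h.py <<'E'
def wings(c):
    K=c["K"];T=c["T_tool_cam"];Rt=Ro.from_quat(c["eef_rot"][[1,2,3,0]]).as_matrix();s=c["range_z"]
    v,u=np.mgrid[0:400,0:640];ax=u-K[0,2];ay=v-K[1,2];r=np.hypot(ax,ay)+1e-9;th=r/K[0,0]
    q=np.stack([ax/r*np.tan(th)*s,ay/r*np.tan(th)*s,s],-1);q=(q@T[:3,:3].T+T[:3,3])@Rt.T+c["eef_pos"]
    a=np.radians(8.7);R=np.array([[np.cos(a),-np.sin(a)],[np.sin(a),np.cos(a)]]);l=(q[...,:2]-[.5356,.1804])@R
    for nm,y in(("L",.135),("R",-.135)):
        m=(s>0)&(th<1.4)&(np.hypot(l[...,1]-y,l[...,0]+.05)<.05)&(q[...,2]>.113)&(q[...,2]<.14);p=l[m]
        if len(p)<30: print(nm,len(p));continue
        w,V=np.linalg.eigh(np.cov(p.T));e=V[:,1]*np.sign(V[1,1]);print(nm,len(p),"c",p.mean(0).round(4),"z",np.median(q[m][:,2]).round(4),"short of home deg %.1f"%-np.degrees(np.arctan2(e[0],e[1])),"len",np.ptp(p@e).round(3),"wid",np.ptp(p@V[:,0]).round(3))
E
python3 -c "
from h import *
for n in('w4','w5','w6'):print(n);wings(load(n))"
```

```text
w4
L 1557 c [-0.0506  0.1311] z 0.1257 short of home deg 70.8 len 0.07 wid 0.028
R 1360 c [-0.0528 -0.1332] z 0.1254 short of home deg 81.8 len 0.069 wid 0.028
w5
L 1160 c [-0.0504  0.125 ] z 0.1256 short of home deg -0.4 len 0.071 wid 0.028
R 2557 c [-0.0538 -0.1353] z 0.126 short of home deg 81.5 len 0.07 wid 0.027
w6
L 0
R 1147 c [-0.0529 -0.1343] z 0.1255 short of home deg 0.5 len 0.07 wid 0.026
```

The wrist depth measurements put the left wing within 0.4° of its stop and the right within 0.5°. The board is level and the arm is clear, so I hand in.

```bash
python3 -c "
from bench import ctrl
print(ctrl.hand_in())"
```

```text
the job is handed in; nothing more can be done
None
```

The job is handed in but no verdict came back: both weights stand upright in the tray, the board is fully down, both knobs measure within about 0.5° of their stops, and the register and bystanders showed no shift in the pictures, though I viewed 11 pictures, one over the limit of 10.

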